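Turn the backwards reagent rack round in its tray

ROBOT

A 6-joint arm with a two-finger parallel gripper is mounted at the origin on the work surface. World frame = base frame: x ahead of the robot, y to its left, z up, the work surface at z = 0. Lengths are in m, angles in rad, forces in N, time in s.
With the tool pointing down it reaches from about 0.25 to 0.725 m from the base axis. Payload 4 kg.
Tool frame: the origin (TCP) lies midway between the tips of the shut fingers; the grasp point (between the pads) lies 19 mm behind it; z points along the fingers, y is the line along which they close (so a half turn about z gives the same grasp; the last joint's range is limited). The gripper opens to 85 mm and grips with 20 to 120 N. Pads are 22 mm wide; open, the fingers measure 114 mm over their backs; the gripper's body (76 mm by 85 mm) begins 54 mm behind the grasp point. The pads swing forward as they close: fully open they stand 13 mm farther back than shut.
Start: joints at [-1.242, 0.241, 0.005, 1.335, 0, 1.571], TCP at [0.161, -0.473, 0.231] pointing down, gripper open.
Joint ranges: [-2.72, 2.72], [-1.05, 1.87], [-1.09, 1.28], [-1.99, 2.15], [-1.42, 1.44], [-3.14, 3.14]. Speed limits (rad/s): [2.79, 2.79, 3.14, 3.14, 3.14, 3.14].

INTERFACE

Orientations are given as a unit quaternion [x, y, z, w].
In Python, from workcell import bot, camera, job_done gives the robot as it stands.
- The arm moves only by the tool carry_out, never from a script. Its argument "plan" is a list of rows, each an object of numbers: "dx", "dy", "dz": the shift along the tool's x, y, z in mm; "twist": the turn about the tool's z in degrees; "fingers": the closure, from -1 (fully open) to 1 (shut). In form: [{"dx": .., "dy": .., "dz": .., "twist": .., "fingers": ..}, ...]. A call has exactly 5 rows; each row is the pose to reach, as a shift and turn from the pose commanded when the call began, along the tool's axes at that moment; what a row does not reach only later rows make up. A row lasts 1/12 s, in which the tool goes at most 41.7 mm and 7.16 degrees, less where a joint would pass 70% of its speed; a pose out of reach is approached as far as the arm can. A call with a gripper value outside its range is refused whole. The fingers move at their own pace and stop on an object; the grip force is fixed at half the most. Time passes only in rows, so rows that repeat a pose let the fingers close, or fill a call up. It gives the time, the measured TCP pose, the force, the opening and the grip force at its end, in the units of the state.
- bot.get_obs(): the state, without advancing time (a new reading comes with each control period).
- camera(name): name is "side" or "top" or "wrist"; returns a dict with "image" (420x560x3 uint8, red, green, blue), "intrinsics" (3x3 intrinsics, pixels), "eye" and "attitude" of the camera in the world. Camera axes: x right, y down, z forward; pixel columns grow to the right and rows downward; lengths in m; the calibration is good to about 2 mm. The wrist camera is an equidistant fisheye: a pixel r from the principal point sees the ray r / f radians off the axis. A picture is of the moment at which its call begins. There is no depth.
- job_done(): hands the job in; it is judged then, once.
The state is a dict: "clock": time; "joint_pos": joint angles; "joint_vel": joint speeds; "tau": joint torques, N m; "eef_pos": TCP position; "tool_rot": TCP orientation; "ft_force": force on the tool from outside, world axes, zero at the start; "ft_torque": the same for the moment, N m; "grip_width": finger opening in m; "grasp_force": force on a finger pad.
Only numpy, scipy, OpenCV 4.12 (cv2) and the standard library are available. Lean on these libraries where they do the work, as an engineer would, in place of code of your own. Each camera call takes 0.05 s, during which the arm holds its last target. There are 200 camera calls.

TASK

One of the two white reagent racks is sitting back to front in its grey tray: its red end is away from the tray's red end. Lift that rack straight up by its black grip until it is clear of the tray, turn it half round and set it back down in the same tray, fully seated and with red end at red end; keep it upright, do not let it drop, and leave the other rack as it is.

Things in the scene. Friction and masses are not known exactly. Their poses are not given: they have to be found in the camera images.
- rack: The wrongly turned rack: rigid white block 130 x 80 x 34 mm (x, y, z), 0.35 kg. Origin: centre of underside; z up; +x to its end with a raised red bar. Fixed tubes with blue and yellow caps, tops 61 mm up. Square black grip 32 x 32 mm on its z axis, faces square to x and y, free from 65 mm up to its top at 106 mm. Starts seated in its tray, +x half a turn off the tray's.
- rack_red_end (a point): Middle of that rack's red bar (18 mm wide, across the end): 56 mm along the rack's +x from its origin, 46 mm above its underside, on top of the bar; same axes as the rack.
- tray: That rack's tray, fixed, grey, open, at any yaw. Inside 138 x 88 mm (x, y): 4 mm play round the rack. Origin: centre of underside, z up. Inner floor at 6 mm, walls to 28 mm, then a mouth flaring out 10 mm at 45 degrees to the rim at 38 mm. +x to its red end: red wall and flat red tab (to 104 mm out). Done right, the rack stands on the inner floor, its +x along this +x.
- other_rack: A second rack of the same make, already the right way round (red end at red end) in a second, identical tray on the other side of the table, left or right. Origin and axes as for the first rack. To be left alone.
Things that resemble listed ones, but are neither listed nor needed, are in the scene too. What is shaped like the rack but orange is not meant.

How it is judged:
By the outcome, as a careful person would: the job done as asked, in the order asked, and still so for the second after the job is handed in, with the robot touching nothing.
It also fails if it takes over 38 s, if anything falls off the work surface, if the arm or the gripper's body presses on something with over 40 N, if the wrist force passes 120 N, or if a joint passes its speed limit or range.

## Working session

There is one attempt and no reset: what is moved stays moved. The work goes in short steps, Python scripts to look and compute and a tool call to move; the robot and the scene stay as the last step left them, time stands still between calls to the robot, and variables do not carry over. Pictures are saved under pics/ and viewed, at most 10 in all, crops included, and the job is handed in when it is done.

Besides the shell and the picture viewer there is one more tool, called after "Request:" as name(argument=value, ...), one argument or row to a line, values as JSON. carry_out: Moves the arm, as the interface text tells. Its arguments: {"type":"object","properties":{"plan":{"type":"array","items":{"type":"object","properties":{"dx":{"type":"number"},"dy":{"type":"number"},"dz":{"type":"number"},"twist":{"type":"number"},"fingers":{"type":"number"}}}}},"required":["plan"]}

```bash
mkdir -p pics; ls
python3 - <<'E'
from workcell import bot,camera
import cv2,pickle
d={}
for n in("side","top","wrist"):
    c=camera(n);d[n]=c
    cv2.imwrite(f"pics/{n}0.png",c["image"][:,:,::-1])
    print(n,c["intrinsics"],c["eye"],c["attitude"])
pickle.dump(d,open("v0.pkl","wb"))
o=bot.get_obs();print(o)
E
```

```text
pics
side [[381.18272797   0.         281.96882924]
 [  0.         381.18272797 203.82770936]
 [  0.           0.           1.        ]] [ 0.26382671 -0.48203093  0.51096856] [ 0.8818318  -0.21854263  0.103422   -0.40486501]
top [[454.91363565   0.         278.75374531]
 [  0.         454.91363565 204.40783798]
 [  0.           0.           1.        ]] [ 2.89173495e-01 -8.10976838e-04  9.80427677e-01] [-0.66957597  0.73551702 -0.07633496  0.06968296]
wrist [[325.1922621    0.         280.27103459]
 [  0.         325.1922621  208.30986535]
 [  0.           0.           1.        ]] [ 0.2329169  -0.44777278  0.37409886] [ 0.80416941 -0.57506802 -0.0883337   0.12167778]
{'clock': 0.15, 'joint_pos': array([-1.24197707e+00,  2.41254363e-01,  4.01822975e-03,  1.33522019e+00,
        1.06524878e-05,  1.57078878e+00]), 'joint_vel': array([-0.00042779, -0.00031895,  0.00410756, -0.00025832, -0.0012515 ,
        0.00063652]), 'tau': array([ 1.09598336e-04, -3.72634792e+01,  2.52638984e+01,  1.23685598e-02,
       -5.31947376e-05, -1.34609303e-05]), 'eef_pos': array([ 0.16130606, -0.4727425 ,  0.23060437]), 'tool_rot': array([ 9.86514196e-01,  1.63673614e-01, -1.30587907e-04, -8.19675960e-04]), 'ft_force': array([ 0.01329651, -0.35263006, -0.87641908]), 'ft_torque': array([0.02394629, 0.00275385, 0.00499501]), 'grasp_force': 0.0, 'grip_width': 0.08505206655611602}
```

View pics/top0.png

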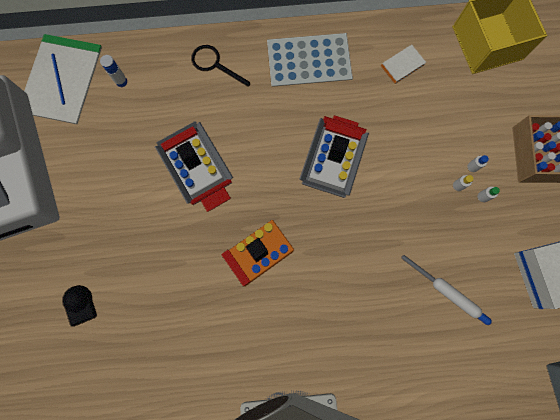

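View pics/side0.png

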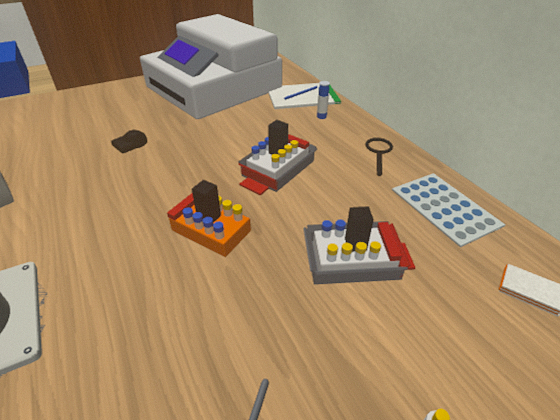

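The top view shows the left rack (about px 195,163) with its red bar at the upper end (180,138), while the tray's tab is at the lower end (215,198), so this is the wrong one. The right rack (335,155) has bar and tab together. In the side view the wrong rack is at about (278,155). I'll enlarge both.

Run:
```python
import cv2,numpy as np
t=cv2.imread("pics/top0.png")[110:220,145:245];s=cv2.imread("pics/side0.png")[110:205,230:330]
a=cv2.resize(t,None,fx=5,fy=5,interpolation=cv2.INTER_CUBIC);cv2.imwrite("pics/tc.png",a)
b=cv2.resize(s,None,fx=6,fy=6,interpolation=cv2.INTER_CUBIC);cv2.imwrite("pics/sc.png",b)
```

```text
(no output)
```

View pics/tc.png

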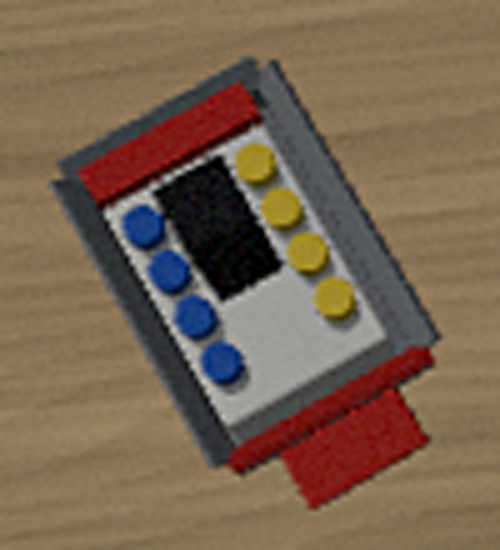

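View pics/sc.png

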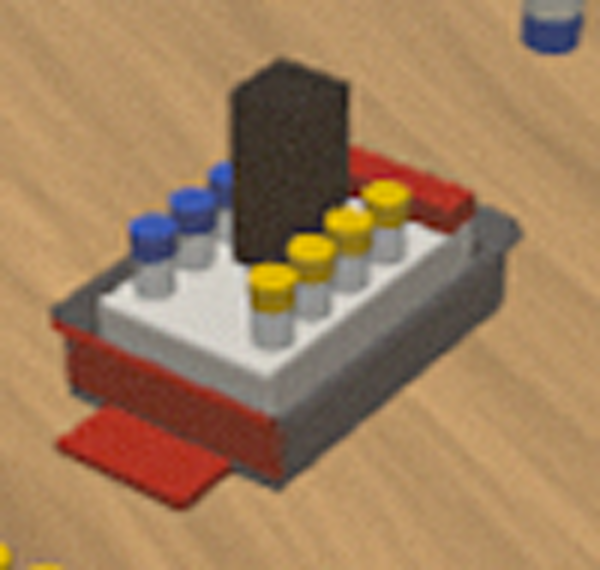

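The crops show the caps, grip and tray rim clearly: grip top corners at about (155,190) and (220,157) in the top crop, and at (283,60), (348,85) and (232,93) in the side crop. I'll triangulate those.

```bash
cat > h.py <<'E'
import numpy as np,pickle,cv2
from scipy.spatial.transform import Rotation as R
def ray(c,p,fish=False):
    K=c["intrinsics"];v=np.array([(p[0]-K[0,2])/K[0,0],(p[1]-K[1,2])/K[1,1],1.])
    if fish:
        r=np.hypot(v[0],v[1]);v=np.r_[v[:2]/r*np.sin(r),np.cos(r)]
    return np.array(c["eye"]),R.from_quat(c["attitude"]).apply(v/np.linalg.norm(v))
def tri(rs):
    A=sum(np.eye(3)-np.outer(d,d) for e,d in rs);b=sum((np.eye(3)-np.outer(d,d))@e for e,d in rs)
    x=np.linalg.solve(A,b);return x,max(np.linalg.norm(np.cross(x-e,d)) for e,d in rs)
def onz(r,z): e,d=r;return e+d*(z-e[2])/d[2]
def crop(p,s,o): return [(p[0]+.5)/s-.5+o[0],(p[1]+.5)/s-.5+o[1]]
E
python3 - <<'E'
from h import *
np.set_printoptions(precision=4,suppress=True)
d=pickle.load(open("v0.pkl","rb"));T,S=d["top"],d["side"]
t=lambda p:ray(T,crop(p,5,(145,110)));s=lambda p:ray(S,crop(p,6,(230,110)))
P={"y1":((335,297),(274,278)),"y2":((307,252),(312,246)),"y3":((281,208),(350,214)),"y4":((255,162),(387,188)),
"b1":((222,361),(153,225)),"b2":((195,316),(191,198)),"gA":((155,190),(283,60)),"gB":((220,157),(348,85)),
"rimL":((236,470),(53,318)),"rimR":((437,358),(277,420)),"tabL":((312,508),(182,507))}
for k,(a,b) in P.items(): print(k,*tri([t(a),s(b)]))
for z,n,L in((.067,"caps",[(222,361),(195,316),(169,271),(143,226),(335,297),(307,252),(281,208),(255,162)]),(.038,"rim",[(132,325),(356.5,201),(157.5,111.5),(338.5,415.5)])):
    q=np.array([onz(t(p),z) for p in L]);print(n,q[:,:2],q.mean(0))
gb=[onz(t(p),.040) for p in((222,300),(283,265))];print("gripbase",gb)
g=np.array([onz(t(p),.112) for p in((155,190),(220,157))]);print("gt",g,[onz(s(p),.112) for p in((283,60),(348,85),(232,93))])
E
```

```text
y1 [0.5675 0.1136 0.0696] 0.00027838261198106465
y2 [0.5877 0.1238 0.0709] 0.00019521042047566475
y3 [0.6076 0.1331 0.0731] 0.00021697825936330795
y4 [0.6286 0.1429 0.0728] 6.780856310319813e-05
b1 [0.5437 0.1616 0.0713] 0.0004552094783985766
b2 [0.5638 0.1718 0.0713] 0.0006328180351142528
gA [0.6044 0.1769 0.1145] 0.0006995577278209569
gB [0.6161 0.1502 0.1144] 0.0004261325732049973
rimL [0.5037 0.1633 0.0429] 0.0004896178135262827
rimR [0.547  0.0753 0.0401] 0.0013173887059892697
tabL [ 0.5202  0.1393 -0.0396] 0.018495379758370935
caps [[0.5454 0.1623]
 [0.5658 0.1724]
 [0.5863 0.1823]
 [0.607  0.1922]
 [0.5685 0.1139]
 [0.5892 0.1243]
 [0.6095 0.134 ]
 [0.6309 0.1438]] [0.5878 0.1532 0.067 ]
rim [[0.5731 0.2051]
 [0.6198 0.1055]
 [0.669  0.1896]
 [0.5249 0.1194]] [0.5967 0.1549 0.038 ]
gripbase [array([0.58  , 0.1657, 0.04  ]), array([0.5932, 0.1387, 0.04  ])]
gt [[0.606  0.1772 0.112 ]
 [0.6175 0.1505 0.112 ]] [array([0.6057, 0.181 , 0.112 ]), array([0.6178, 0.154 , 0.112 ]), array([0.5786, 0.1678, 0.112 ])]
```

Request:
carry_out(
  plan=[
    {"dx": 32, "dy": -23.5, "dz": 0, "twist": -7, "fingers": -1},
    {"dx": 64, "dy": -47, "dz": 0, "twist": -14, "fingers": -1},
    {"dx": 96.5, "dy": -71, "dz": 0, "twist": -21, "fingers": -1},
    {"dx": 128.5, "dy": -95, "dz": 0, "twist": -28, "fingers": -1},
    {"dx": 161, "dy": -118.5, "dz": 0, "twist": -35, "fingers": -1},
  ],
)

```text
clock: 0.57
eef_pos: [0.2758, -0.3074, 0.231]
tool_rot: [0.891, 0.455, -0.0, -0.0]
ft_force: [0.6, 0.0, -0.6]
grip_width: 0.0855
grasp_force: 0.0
```

Request:
carry_out(
  plan=[
    {"dx": 40, "dy": -1, "dz": 0, "twist": -7, "fingers": -1},
    {"dx": 80, "dy": -2, "dz": 0, "twist": -14, "fingers": -1},
    {"dx": 120, "dy": -3, "dz": 0, "twist": -21, "fingers": -1},
    {"dx": 160, "dy": -4, "dz": 0, "twist": -28, "fingers": -1},
    {"dx": 200, "dy": -5, "dz": 0, "twist": -35, "fingers": -1},
  ],
)

```text
clock: 0.98
eef_pos: [0.39, -0.1428, 0.2313]
tool_rot: [0.712, 0.702, -0.0, 0.0]
ft_force: [-0.1, -1.6, 0.7]
grip_width: 0.0855
grasp_force: 0.0
```

Request:
carry_out(
  plan=[
    {"dx": 33, "dy": 22, "dz": 0, "twist": -6, "fingers": -1},
    {"dx": 67, "dy": 44, "dz": 0, "twist": -12, "fingers": -1},
    {"dx": 100, "dy": 66, "dz": 0, "twist": -18, "fingers": -1},
    {"dx": 133, "dy": 88, "dz": 0, "twist": -24, "fingers": -1},
    {"dx": 167, "dy": 110, "dz": 0, "twist": -27, "fingers": -1},
  ],
)

```text
clock: 1.4
eef_pos: [0.5035, 0.022, 0.2311]
tool_rot: [0.529, 0.849, -0.0, -0.0]
ft_force: [0.4, -0.2, -0.1]
grip_width: 0.0852
grasp_force: 0.0
```

Run:
```python
from workcell import bot,camera
import cv2,pickle
c=camera("wrist");pickle.dump(c,open("w1.pkl","wb"));cv2.imwrite("pics/w1.png",c["image"][:,:,::-1]);print(c["eye"],bot.get_obs()["joint_pos"],bot.get_obs()["eef_pos"])
```

```text
[0.46939589 0.09099222 0.37466329] [0.05190293 0.25468525 0.02150745 1.33416127 0.00474387 1.16074901] [0.50757944 0.02781024 0.23053579]
```

Request:
carry_out(
  plan=[
    {"dx": 20, "dy": 34, "dz": 0, "twist": 0, "fingers": -1},
    {"dx": 40, "dy": 68, "dz": 0, "twist": 0, "fingers": -1},
    {"dx": 60, "dy": 102, "dz": 0, "twist": 0, "fingers": -1},
    {"dx": 80, "dy": 136, "dz": 0, "twist": 0, "fingers": -1},
    {"dx": 80, "dy": 142, "dz": 0, "twist": 0, "fingers": -1},
  ],
)

```text
clock: 1.87
eef_pos: [0.5977, 0.1593, 0.2294]
tool_rot: [0.529, 0.849, 0.001, -0.001]
ft_force: [0.8, -0.8, -0.3]
grip_width: 0.0856
grasp_force: 0.0
```

Run:
```python
from workcell import bot,camera
import cv2,pickle
c=camera("wrist");pickle.dump(c,open("w2.pkl","wb"));cv2.imwrite("pics/w2.png",c["image"][:,:,::-1]);print(c["eye"],bot.get_obs()["joint_pos"],bot.get_obs()["eef_pos"],bot.get_obs()["tool_rot"])
a=cv2.hconcat([cv2.imread("pics/w1.png"),cv2.imread("pics/w2.png")]);cv2.imwrite("pics/w12.png",cv2.resize(a,(800,300)))
```

```text
[0.56358173 0.2279907  0.37309691] [2.57078727e-01 4.82770053e-01 3.51155195e-01 1.44008696e+00
 5.15268044e-04 1.37281791e+00] [0.59736539 0.15720665 0.22928747] [ 5.29380020e-01  8.48384655e-01 -1.52746858e-04 -4.98019631e-04]
```

View pics/w12.png

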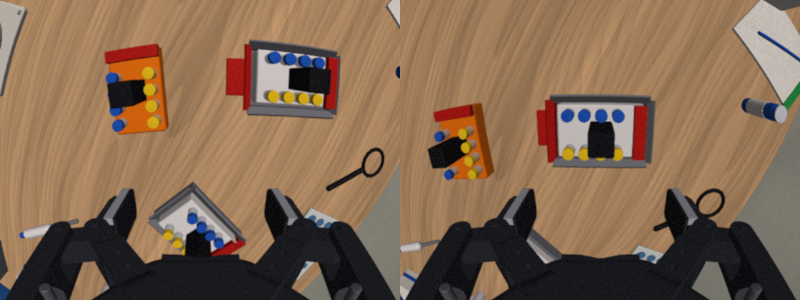

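The right half (second wrist view) looks almost straight down on the wrong rack, at about (600,130). The grip is at (600,138) and the tray's red end is on the left. I'll enlarge it for accurate corners.

Run:
```python
import cv2
a=cv2.imread("pics/w2.png")[120:245,180:370];cv2.imwrite("pics/w2c.png",cv2.resize(a,None,fx=4,fy=4,interpolation=cv2.INTER_CUBIC))
```

```text
(no output)
```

View pics/w2c.png

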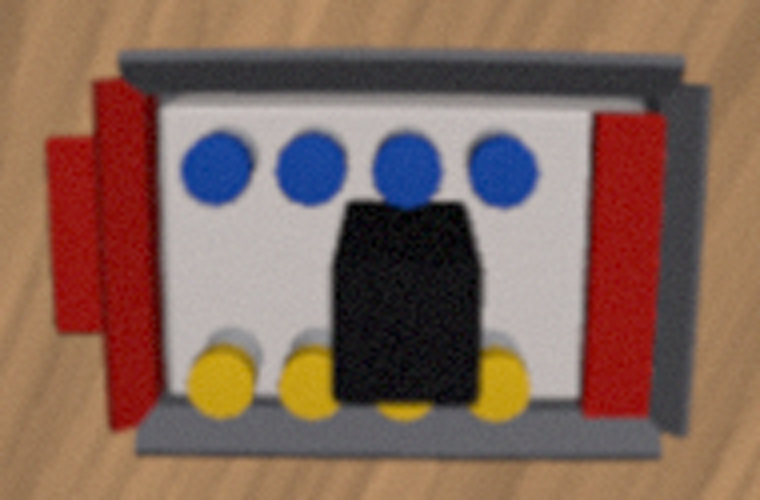

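Run:
```python
from h import *
np.set_printoptions(precision=4,suppress=True)
W=pickle.load(open("w2.pkl","rb"));T=pickle.load(open("v0.pkl","rb"))["top"]
w=lambda p:ray(W,crop(p,4,(180,120)),True);t=lambda p:ray(T,crop(p,5,(145,110)))
ca=[onz(w(p),.067)[:2] for p in((217,168),(312,169),(407,170),(503,171),(221,382),(310,383),(497,384))]
print("caps",np.array(ca))
g=[onz(w(p),.112)[:2] for p in((332,400),(477,402),(333,268),(482,268))];print("grip",np.array(g),np.mean(g,0))
gb=[onz(w(p),.040)[:2] for p in((347,202),(465,204))];print("base",np.array(gb))
M=lambda a,b:np.mean([onz(w(a),.038)[:2],onz(w(b),.038)[:2]],0)
m=np.array([M((120,55),(683,58)),M((137,455),(660,458)),M((95,80),(112,430)),M((710,88),(685,435))])
print("rim",m,m[:2].mean(0),m[2:].mean(0),"yaw",np.degrees(np.arctan2(*(m[3]-m[2])[::-1])),np.linalg.norm(m[3]-m[2]),np.linalg.norm(m[0]-m[1]))
print("yawcaps",np.degrees(np.arctan2(*(ca[3]-ca[0])[::-1])),np.degrees(np.arctan2(*(ca[6]-ca[4])[::-1])))
print("yawgrip",np.degrees(np.arctan2(*(g[1]-g[0])[::-1])))
for n,a,b in(("b1",(217,168),(222,361)),("b4",(503,171),(143,226)),("y1",(221,382),(335,297)),("y4",(497,384),(255,162)),("gA",(482,268),(220,157))): print(n,*tri([w(a),t(b)]))
```

```text
caps [[0.5454 0.1654]
 [0.5661 0.175 ]
 [0.5866 0.1847]
 [0.6071 0.1946]
 [0.5683 0.1166]
 [0.5884 0.1263]
 [0.6303 0.1465]]
grip [[0.5906 0.1398]
 [0.6185 0.153 ]
 [0.5785 0.166 ]
 [0.6061 0.1795]] [0.5984 0.1596]
base [[0.5783 0.1664]
 [0.6061 0.1795]]
rim [[0.5739 0.2077]
 [0.622  0.1076]
 [0.5256 0.1232]
 [0.6706 0.1923]] [0.598  0.1576] [0.5981 0.1577] yaw 25.481648551134587 0.16059327371014415 0.11108935102123572
yawcaps 25.33778750379313 25.705075373111626
yawgrip 25.272290101292114
b1 [0.5459 0.1638 0.0623] 0.0010074147041432408
b4 [0.6084 0.1937 0.0614] 0.0005879060441100762
y1 [0.569  0.1147 0.063 ] 0.0007870690104120865
y4 [0.6321 0.1448 0.0618] 0.0007043662329482616
gA [0.6242 0.1643 0.0648] 0.011985430599654075
```

Request:
carry_out(
  plan=[
    {"dx": 0.5, "dy": 0, "dz": 35, "twist": 0.4, "fingers": -1},
    {"dx": 0.5, "dy": 0, "dz": 70, "twist": 0.4, "fingers": -1},
    {"dx": 0.5, "dy": 0, "dz": 105, "twist": 0.4, "fingers": -1},
    {"dx": 0.5, "dy": 0, "dz": 135, "twist": 0.4, "fingers": -1},
    {"dx": 0.5, "dy": 0, "dz": 154, "twist": 0.4, "fingers": -1},
  ],
)

```text
clock: 2.33
eef_pos: [0.5925, 0.1523, 0.0735]
tool_rot: [0.535, 0.845, -0.002, -0.002]
ft_force: [0.1, -0.1, -1.0]
grip_width: 0.0851
grasp_force: 0.0
```

Request:
carry_out(
  plan=[
    {"fingers": -1},
    {"fingers": -1},
    {"fingers": -0.5},
    {"fingers": 0},
    {"fingers": 0.2},
  ],
)

```text
$.plan[0]: bad value
```

Request:
carry_out(
  plan=[
    {"dx": 0, "dy": 0, "dz": 0, "twist": 0, "fingers": -1},
    {"dx": 0, "dy": 0, "dz": 0, "twist": 0, "fingers": -1},
    {"dx": 0, "dy": 0, "dz": 0, "twist": 0, "fingers": -1},
    {"dx": 0, "dy": 0, "dz": 0, "twist": 0, "fingers": -1},
    {"dx": 0, "dy": 0, "dz": 0, "twist": 0, "fingers": -1},
  ],
)

```text
clock: 2.75
eef_pos: [0.5971, 0.1546, 0.0797]
tool_rot: [0.534, 0.845, 0.001, 0.001]
ft_force: [0.1, 0.0, -0.6]
grip_width: 0.0853
grasp_force: 0.0
```

```bash
cat > st.py <<'E'
from workcell import bot
import numpy as np
np.set_printoptions(precision=4,suppress=True)
o=bot.get_obs();q=o["tool_rot"]
from scipy.spatial.transform import Rotation as R
m=R.from_quat(q).as_matrix();print(o["clock"],o["eef_pos"],"yaw",np.degrees(np.arctan2(m[1,0],m[0,0])),"z",m[:,2],o["joint_pos"],o["ft_force"],o["ft_torque"],o["grip_width"],o["grasp_force"])
E
python3 st.py
```

```text
2.75 [0.5971 0.1546 0.0797] yaw 115.42303792446079 z [ 0.004  0.001 -1.   ] [ 0.2533  0.5645  0.0865  1.0887 -0.      1.3804] [ 0.106   0.002  -0.6491] [-0.0054  0.0945 -0.0171] 0.08526325783275977 0.0
```

Request:
carry_out(
  plan=[
    {"dx": 0, "dy": 0, "dz": 0, "twist": 0, "fingers": -1},
    {"dx": 0, "dy": 0, "dz": 0, "twist": 0, "fingers": -1},
    {"dx": 0, "dy": 0, "dz": 0, "twist": 0, "fingers": -1},
    {"dx": 0, "dy": 0, "dz": 0, "twist": 0, "fingers": -1},
    {"dx": 0, "dy": 0, "dz": 0, "twist": 0, "fingers": -1},
  ],
)

```text
clock: 3.17
eef_pos: [0.5956, 0.1545, 0.0774]
tool_rot: [0.534, 0.845, 0.0, 0.0]
ft_force: [0.0, -0.2, -0.2]
grip_width: 0.0854
grasp_force: 0.0
```

```bash
python3 st.py
```

```text
3.1667 [0.5956 0.1545 0.0774] yaw 115.44214042420349 z [ 0.  0. -1.] [0.2538 0.5669 0.0842 1.0881 0.     1.3805] [ 0.0226 -0.2182 -0.1764] [ 0.0329  0.0245 -0.0576] 0.08544229543659153 0.0
```

Request:
carry_out(
  plan=[
    {"dx": 2.3, "dy": 3.5, "dz": 2.5, "twist": 0, "fingers": -1},
    {"dx": 2.3, "dy": 3.5, "dz": 2.5, "twist": 0, "fingers": -1},
    {"dx": 2.3, "dy": 3.5, "dz": 2.5, "twist": 0, "fingers": -0.5},
    {"dx": 2.3, "dy": 3.5, "dz": 2.5, "twist": 0, "fingers": 0},
    {"dx": 2.3, "dy": 3.5, "dz": 2.5, "twist": 0, "fingers": 0.2},
  ],
)

```text
clock: 3.58
eef_pos: [0.5977, 0.158, 0.0747]
tool_rot: [0.534, 0.845, -0.0, -0.0]
ft_force: [-0.4, -0.5, -0.4]
grip_width: 0.052
grasp_force: 0.0
```

Request:
carry_out(
  plan=[
    {"dx": 0, "dy": 0, "dz": 0, "twist": 0, "fingers": 0.3},
    {"dx": 0, "dy": 0, "dz": 0, "twist": 0, "fingers": 0.5},
    {"dx": 0, "dy": 0, "dz": 0, "twist": 0, "fingers": 0.7},
    {"dx": 0, "dy": 0, "dz": 0, "twist": 0, "fingers": 1},
    {"dx": 0, "dy": 0, "dz": 0, "twist": 0, "fingers": 1},
  ],
)

```text
clock: 4.0
eef_pos: [0.5981, 0.1581, 0.0751]
tool_rot: [0.534, 0.845, 0.0, 0.0]
ft_force: [2.2, 0.9, 0.2]
grip_width: 0.0315
grasp_force: 63.9
```

Request:
carry_out(
  plan=[
    {"dx": 0, "dy": 0, "dz": 0, "twist": 0, "fingers": 1},
    {"dx": 0, "dy": 0, "dz": 0, "twist": 0, "fingers": 1},
    {"dx": 0, "dy": 0, "dz": 0, "twist": 0, "fingers": 1},
    {"dx": 0, "dy": 0, "dz": 0, "twist": 0, "fingers": 1},
    {"dx": 0, "dy": 0, "dz": 0, "twist": 0, "fingers": 1},
  ],
)

```text
clock: 4.42
eef_pos: [0.5981, 0.1581, 0.0751]
tool_rot: [0.534, 0.845, 0.0, 0.0]
ft_force: [1.5, 0.2, 1.2]
grip_width: 0.0316
grasp_force: 63.9
```

```bash
python3 st.py
python3 - <<'E'
from workcell import camera
import cv2,pickle
c=camera("wrist");pickle.dump(c,open("w3.pkl","wb"));d=camera("side")
a=cv2.hconcat([c["image"],d["image"]])[:,:,::-1];cv2.imwrite("pics/w3.png",cv2.resize(a,(800,300)));cv2.imwrite("pics/w3f.png",c["image"][:,:,::-1])
E
```

```text
4.4167 [0.5981 0.1581 0.0751] yaw 115.43868834611766 z [ 0.0007  0.0002 -1.    ] [0.2584 0.5745 0.0911 1.0866 0.     1.3852] [1.4727 0.24   1.232 ] [ 0.0483 -0.1846  0.0023] 0.03160830677928897 63.886191844940186
```

View pics/w3.png

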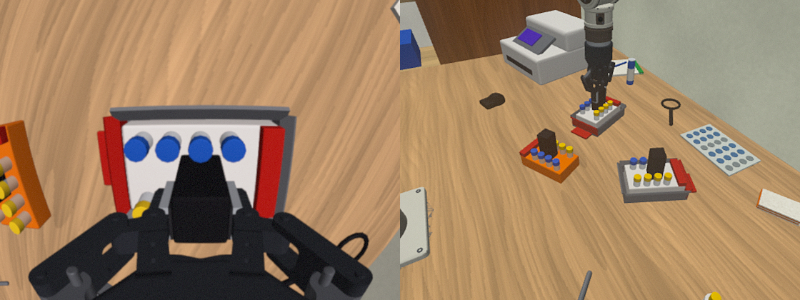

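The wrist view (left half) shows both fingers closed on the grip, at about (200,205), with the rack still seated. In the side view the other rack is untouched. I'm lifting it now.

Request:
carry_out(
  plan=[
    {"dx": 0, "dy": 0, "dz": -5, "twist": 0, "fingers": 1},
    {"dx": 0, "dy": 0, "dz": -15, "twist": 0, "fingers": 1},
    {"dx": 0, "dy": 0, "dz": -27, "twist": 0, "fingers": 1},
    {"dx": 0, "dy": 0, "dz": -40, "twist": 0, "fingers": 1},
    {"dx": 0, "dy": 0, "dz": -50, "twist": 0, "fingers": 1},
  ],
)

```text
clock: 4.93
eef_pos: [0.5973, 0.1578, 0.1257]
tool_rot: [0.534, 0.845, -0.0, -0.0]
ft_force: [0.4, 0.2, -2.6]
grip_width: 0.0315
grasp_force: 63.4
```

Request:
carry_out(
  plan=[
    {"dx": 0, "dy": 0, "dz": -12, "twist": 0, "fingers": 1},
    {"dx": 0, "dy": 0, "dz": -22, "twist": 0, "fingers": 1},
    {"dx": 0, "dy": 0, "dz": -30, "twist": 0, "fingers": 1},
    {"dx": 0, "dy": 0, "dz": -30, "twist": 0, "fingers": 1},
    {"dx": 0, "dy": 0, "dz": -30, "twist": 0, "fingers": 1},
  ],
)

```text
clock: 5.35
eef_pos: [0.598, 0.1581, 0.1552]
tool_rot: [0.534, 0.845, 0.0, 0.0]
ft_force: [-0.0, 0.0, -3.2]
grip_width: 0.0312
grasp_force: 63.7
```

```bash
python3 st.py
python3 - <<'E'
from workcell import camera
import cv2,pickle
d={n:camera(n) for n in("wrist","top","side")};pickle.dump(d,open("v4.pkl","wb"))
for n in d: cv2.imwrite(f"pics/{n}4.png",d[n]["image"][:,:,::-1])
E
```

```text
5.35 [0.598  0.1581 0.1552] yaw 115.44193126844122 z [ 0.0008  0.0002 -1.    ] [0.2584 0.514  0.2083 1.2644 0.     1.3852] [-0.0368  0.0171 -3.1584] [0.023  0.0207 0.0079] 0.03124947645018903 63.675488233566284
```

Request:
carry_out(
  plan=[
    {"dx": 0, "dy": 0, "dz": 0, "twist": -2, "fingers": 1},
    {"dx": 0, "dy": 0, "dz": 0, "twist": -6, "fingers": 1},
    {"dx": 0, "dy": 0, "dz": 0, "twist": -12, "fingers": 1},
    {"dx": 0, "dy": 0, "dz": 0, "twist": -18, "fingers": 1},
    {"dx": 0, "dy": 0, "dz": 0, "twist": -24, "fingers": 1},
  ],
)

```text
clock: 5.92
eef_pos: [0.5972, 0.1578, 0.1538]
tool_rot: [0.344, 0.939, -0.001, -0.001]
ft_force: [-0.5, -1.1, -3.5]
grip_width: 0.031
grasp_force: 63.5
```

Request:
carry_out(
  plan=[
    {"dx": 0, "dy": 0, "dz": 0, "twist": -6, "fingers": 1},
    {"dx": 0, "dy": 0, "dz": 0, "twist": -12, "fingers": 1},
    {"dx": 0, "dy": 0, "dz": 0, "twist": -18, "fingers": 1},
    {"dx": 0, "dy": 0, "dz": 0, "twist": -24, "fingers": 1},
    {"dx": 0, "dy": 0, "dz": 0, "twist": -30, "fingers": 1},
  ],
)

```text
clock: 6.33
eef_pos: [0.5972, 0.1579, 0.1537]
tool_rot: [0.089, 0.996, -0.0, -0.001]
ft_force: [-0.3, -0.8, -2.6]
grip_width: 0.0317
grasp_force: 63.5
```

Request:
carry_out(
  plan=[
    {"dx": 0, "dy": 0, "dz": 0, "twist": -6, "fingers": 1},
    {"dx": 0, "dy": 0, "dz": 0, "twist": -12, "fingers": 1},
    {"dx": 0, "dy": 0, "dz": 0, "twist": -18, "fingers": 1},
    {"dx": 0, "dy": 0, "dz": 0, "twist": -24, "fingers": 1},
    {"dx": 0, "dy": 0, "dz": 0, "twist": -30, "fingers": 1},
  ],
)

```text
clock: 6.75
eef_pos: [0.5972, 0.1578, 0.1537]
tool_rot: [-0.171, 0.985, -0.0, -0.001]
ft_force: [-0.3, -0.2, -2.1]
grip_width: 0.0313
grasp_force: 63.5
```

Request:
carry_out(
  plan=[
    {"dx": 0, "dy": 0, "dz": 0, "twist": -6, "fingers": 1},
    {"dx": 0, "dy": 0, "dz": 0, "twist": -12, "fingers": 1},
    {"dx": 0, "dy": 0, "dz": 0, "twist": -18, "fingers": 1},
    {"dx": 0, "dy": 0, "dz": 0, "twist": -24, "fingers": 1},
    {"dx": 0, "dy": 0, "dz": 0, "twist": -30, "fingers": 1},
  ],
)

```text
clock: 7.17
eef_pos: [0.5972, 0.1578, 0.1537]
tool_rot: [-0.421, 0.907, 0.0, -0.001]
ft_force: [-0.0, 0.7, -2.7]
grip_width: 0.0314
grasp_force: 63.5
```

Request:
carry_out(
  plan=[
    {"dx": 0, "dy": 0, "dz": 0, "twist": -6, "fingers": 1},
    {"dx": 0, "dy": 0, "dz": 0, "twist": -12, "fingers": 1},
    {"dx": 0, "dy": 0, "dz": 0, "twist": -18, "fingers": 1},
    {"dx": 0, "dy": 0, "dz": 0, "twist": -24, "fingers": 1},
    {"dx": 0, "dy": 0, "dz": 0, "twist": -30, "fingers": 1},
  ],
)

```text
clock: 7.58
eef_pos: [0.5972, 0.1579, 0.1537]
tool_rot: [-0.641, 0.768, 0.0, -0.001]
ft_force: [0.3, -0.4, -2.7]
grip_width: 0.0316
grasp_force: 63.5
```

Request:
carry_out(
  plan=[
    {"dx": 0, "dy": 0, "dz": 0, "twist": -6, "fingers": 1},
    {"dx": 0, "dy": 0, "dz": 0, "twist": -12, "fingers": 1},
    {"dx": 0, "dy": 0, "dz": 0, "twist": -18, "fingers": 1},
    {"dx": 0, "dy": 0, "dz": 0, "twist": -24, "fingers": 1},
    {"dx": 0, "dy": 0, "dz": 0, "twist": -30, "fingers": 1},
  ],
)

```text
clock: 8.0
eef_pos: [0.5972, 0.1579, 0.1537]
tool_rot: [0.818, -0.575, -0.001, 0.001]
ft_force: [0.3, 0.3, -3.2]
grip_width: 0.0313
grasp_force: 63.5
```

Request:
carry_out(
  plan=[
    {"dx": 0, "dy": 0, "dz": 0, "twist": -4, "fingers": 1},
    {"dx": 0, "dy": 0, "dz": 0, "twist": -6, "fingers": 1},
    {"dx": 0, "dy": 0, "dz": 0, "twist": -6, "fingers": 1},
    {"dx": 0, "dy": 0, "dz": 0, "twist": -6, "fingers": 1},
    {"dx": 0, "dy": 0, "dz": 0, "twist": -6, "fingers": 1},
  ],
)

```text
clock: 8.42
eef_pos: [0.5975, 0.1579, 0.1543]
tool_rot: [0.845, -0.534, -0.0, 0.0]
ft_force: [0.1, -0.5, -2.5]
grip_width: 0.0314
grasp_force: 63.5
```

```bash
python3 st.py
python3 - <<'E'
from workcell import camera
import cv2,pickle
d={n:camera(n) for n in("wrist","top","side")};pickle.dump(d,open("v5.pkl","wb"))
for n in d: cv2.imwrite(f"pics/{n}5.png",d[n]["image"][:,:,::-1])
a=cv2.imread("pics/wrist5.png")[110:350,120:440];b=cv2.imread("pics/side5.png")[100:220,210:350]
c=cv2.hconcat([cv2.resize(a,(440,330),interpolation=cv2.INTER_CUBIC),cv2.resize(b,(360,330),interpolation=cv2.INTER_CUBIC)]);cv2.imwrite("pics/c5.png",c)
E
```

```text
8.4167 [0.5975 0.1579 0.1543] yaw -64.60602573405019 z [-0.0009 -0.0003 -1.    ] [ 0.2584  0.515   0.2075  1.2643 -0.     -1.7556] [ 0.0873 -0.5372 -2.4945] [0.0102 0.0697 0.0137] 0.031375184007573324 63.54234337806702
```

View pics/c5.png

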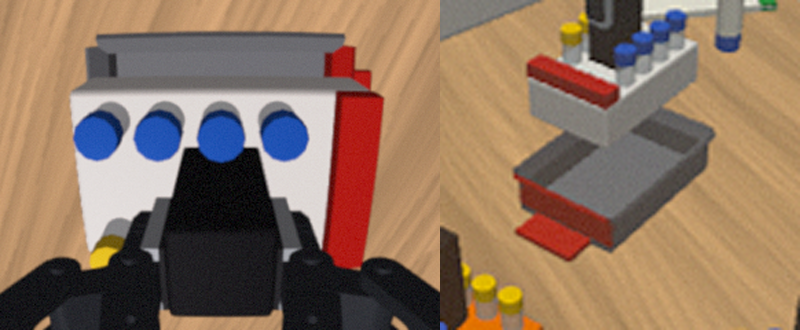

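The view shows the rack held clear, with its red bar now over the tray's red end: in the side half the bar is at (570,80) and the tray's red wall at (560,205). I'll check the rack-to-tray offset from this wrist picture.

Run:
```python
from h import *
np.set_printoptions(precision=4,suppress=True)
W=pickle.load(open("w2.pkl","rb"));V=pickle.load(open("v5.pkl","rb"))["wrist"]
w=lambda p:ray(W,crop(p,4,(180,120)),True);v=lambda p:ray(V,crop(p,1.375,(120,110)),True)
u=np.array([np.cos(np.radians(25.5)),np.sin(np.radians(25.5))]);n=np.array([-u[1],u[0]]);F=np.array([u,n])
m=lambda f,L,z:F@np.mean([onz(f(p),z)[:2] for p in L],0)*1e3
# seated view
b=m(w,((217,168),(312,169),(407,170),(503,171)),.067);y=m(w,((221,382),(310,383),(497,384)),.067)
rimL=m(w,((120,55),(683,58)),.038);rimR=m(w,((137,455),(660,458)),.038);e=m(w,((95,80),(112,430),(710,88),(685,435)),.038)
print("seated: blue",b,"yellow",y,"rim",rimL,rimR,"ends",e)
print("rack-tray y seated",(b[1]+y[1])/2-(rimL[1]+rimR[1])/2)
B=m(v,((98,136),(157,136),(221,137),(284,135)),.1463);r=m(v,((98,37),(344,37)),.038)
print("now: blue",B,"rim",r,"TCP seen",F@np.array([.5975,.1579])*1e3)
half=abs(b[1]-y[1])/2;hr=abs(rimL[1]-rimR[1])/2
print("rack y",B[1]+half,"tray y",r[1]+hr," seated tray y",(rimL[1]+rimR[1])/2)
```

```text
seated: blue [597.6374 -85.7123] yellow [ 593.5217 -139.2995] rim [607.3734 -59.619 ] [ 607.7519 -170.7077] ends [ 607.7261 -115.0967]
rack-tray y seated 2.657420408503853
now: blue [ 618.2527 -142.5589] rim [ 606.7936 -170.0003] TCP seen [ 607.2724 -114.7122]
rack y -115.76529881615582 tray y -114.4559825098279  seated tray y -115.16331967184537
```

Request:
carry_out(
  plan=[
    {"dx": -1.5, "dy": 0, "dz": 6, "twist": 0, "fingers": 1},
    {"dx": -1.5, "dy": 0, "dz": 18, "twist": 0, "fingers": 1},
    {"dx": -1.5, "dy": 0, "dz": 30, "twist": 0, "fingers": 1},
    {"dx": -1.5, "dy": 0, "dz": 38, "twist": 0, "fingers": 1},
    {"dx": -1.5, "dy": 0, "dz": 42, "twist": 0, "fingers": 1},
  ],
)

```text
clock: 8.98
eef_pos: [0.596, 0.1592, 0.1109]
tool_rot: [0.845, -0.534, -0.001, 0.001]
ft_force: [-0.6, -0.6, -3.4]
grip_width: 0.0312
grasp_force: 63.5
```

Request:
carry_out(
  plan=[
    {"dx": 0, "dy": 0, "dz": 4, "twist": 0, "fingers": 1},
    {"dx": 0, "dy": 0, "dz": 8, "twist": 0, "fingers": 1},
    {"dx": 0, "dy": 0, "dz": 12, "twist": 0, "fingers": 1},
    {"dx": 0, "dy": 0, "dz": 16, "twist": 0, "fingers": 1},
    {"dx": 0, "dy": 0, "dz": 20, "twist": 0, "fingers": 1},
  ],
)

```text
clock: 9.4
eef_pos: [0.5974, 0.1594, 0.0928]
tool_rot: [0.845, -0.534, 0.0, -0.0]
ft_force: [0.1, 0.1, -3.4]
grip_width: 0.0315
grasp_force: 63.5
```

```bash
python3 st.py
```

```text
9.4 [0.5974 0.1594 0.0928] yaw -64.56559344056903 z [ 0.0007  0.0002 -1.    ] [ 0.2607  0.5584  0.1131  1.1247  0.     -1.754 ] [ 0.0781  0.0717 -3.3943] [0.0464 0.0095 0.0218] 0.031537972471267585 63.51509928703308
```

Request:
carry_out(
  plan=[
    {"dx": 0, "dy": 0, "dz": 3, "twist": 0, "fingers": 1},
    {"dx": 0, "dy": 0, "dz": 6, "twist": 0, "fingers": 1},
    {"dx": 0, "dy": 0, "dz": 9, "twist": 0, "fingers": 1},
    {"dx": 0, "dy": 0, "dz": 12, "twist": 0, "fingers": 1},
    {"dx": 0, "dy": 0, "dz": 14, "twist": 0, "fingers": 1},
  ],
)

```text
clock: 9.82
eef_pos: [0.597, 0.1594, 0.0784]
tool_rot: [0.845, -0.534, -0.0, 0.0]
ft_force: [-0.2, -0.2, -3.6]
grip_width: 0.0314
grasp_force: 63.5
```

Request:
carry_out(
  plan=[
    {"dx": 0, "dy": 0, "dz": 1, "twist": 0, "fingers": 1},
    {"dx": 0, "dy": 0, "dz": 2, "twist": 0, "fingers": 1},
    {"dx": 0, "dy": 0, "dz": 3, "twist": 0, "fingers": 1},
    {"dx": 0, "dy": 0, "dz": 4, "twist": 0, "fingers": 1},
    {"dx": 0, "dy": 0, "dz": 4, "twist": 0, "fingers": 1},
  ],
)

```text
clock: 10.23
eef_pos: [0.5973, 0.1594, 0.075]
tool_rot: [0.845, -0.534, 0.0, -0.0]
ft_force: [-0.0, 0.1, -3.3]
grip_width: 0.0309
grasp_force: 63.5
```

```bash
python3 st.py
```

```text
10.2333 [0.5973 0.1594 0.075 ] yaw -64.56672865627559 z [ 0.0004  0.0001 -1.    ] [ 0.2607  0.574   0.09    1.0864  0.     -1.7539] [-0.0371  0.1191 -3.3076] [0.0284 0.0101 0.0072] 0.030928006823689083 63.52157950401306
```

Request:
carry_out(
  plan=[
    {"dx": 0, "dy": 0, "dz": 0.4, "twist": 0, "fingers": 1},
    {"dx": 0, "dy": 0, "dz": 0.8, "twist": 0, "fingers": 1},
    {"dx": 0, "dy": 0, "dz": 1.0, "twist": 0, "fingers": 1},
    {"dx": 0, "dy": 0, "dz": 1.0, "twist": 0, "fingers": 1},
    {"dx": 0, "dy": 0, "dz": 1.0, "twist": 0, "fingers": 1},
  ],
)

```text
clock: 10.65
eef_pos: [0.5973, 0.1594, 0.075]
tool_rot: [0.845, -0.534, 0.0, -0.0]
ft_force: [-3.0, -1.5, 6.5]
grip_width: 0.031
grasp_force: 64.6
```

Request:
carry_out(
  plan=[
    {"dx": 0, "dy": 0, "dz": -0.5, "twist": 0, "fingers": 0.4},
    {"dx": 0, "dy": 0, "dz": -0.5, "twist": 0, "fingers": 0.2},
    {"dx": 0, "dy": 0, "dz": -0.5, "twist": 0, "fingers": 0},
    {"dx": 0, "dy": 0, "dz": -0.5, "twist": 0, "fingers": -0.5},
    {"dx": 0, "dy": 0, "dz": -0.5, "twist": 0, "fingers": -1},
  ],
)

```text
clock: 11.07
eef_pos: [0.5973, 0.1594, 0.0741]
tool_rot: [0.845, -0.534, 0.0, -0.0]
ft_force: [0.6, -0.2, 0.7]
grip_width: 0.0654
grasp_force: 0.0
```

Request:
carry_out(
  plan=[
    {"dx": 0, "dy": 0, "dz": 0, "twist": 0, "fingers": -1},
    {"dx": 0, "dy": 0, "dz": 0, "twist": 0, "fingers": -1},
    {"dx": 0, "dy": 0, "dz": 0, "twist": 0, "fingers": -1},
    {"dx": 0, "dy": 0, "dz": 0, "twist": 0, "fingers": -1},
    {"dx": 0, "dy": 0, "dz": 0, "twist": 0, "fingers": -1},
  ],
)

```text
clock: 11.48
eef_pos: [0.5971, 0.1594, 0.0743]
tool_rot: [0.845, -0.534, -0.0, -0.0]
ft_force: [0.4, 0.2, -0.8]
grip_width: 0.0855
grasp_force: 0.0
```

Request:
carry_out(
  plan=[
    {"dx": 0, "dy": 0, "dz": -8, "twist": 0, "fingers": -1},
    {"dx": 0, "dy": 0, "dz": -22, "twist": 0, "fingers": -1},
    {"dx": 0, "dy": 0, "dz": -45, "twist": 0, "fingers": -1},
    {"dx": 0, "dy": 0, "dz": -70, "twist": 0, "fingers": -1},
    {"dx": 0, "dy": 0, "dz": -100, "twist": 0, "fingers": -1},
  ],
)

```text
clock: 11.9
eef_pos: [0.5962, 0.1591, 0.1746]
tool_rot: [0.845, -0.534, -0.001, 0.001]
ft_force: [0.0, 0.5, -0.3]
grip_width: 0.0857
grasp_force: 0.0
```

Request:
carry_out(
  plan=[
    {"dx": 0, "dy": 0, "dz": -30, "twist": 0, "fingers": -1},
    {"dx": 0, "dy": 0, "dz": -50, "twist": 0, "fingers": -1},
    {"dx": 0, "dy": 0, "dz": -50, "twist": 0, "fingers": -1},
    {"dx": 0, "dy": 0, "dz": -50, "twist": 0, "fingers": -1},
    {"dx": 0, "dy": 0, "dz": -50, "twist": 0, "fingers": -1},
  ],
)

```text
clock: 12.32
eef_pos: [0.5967, 0.1592, 0.2239]
tool_rot: [0.845, -0.534, -0.0, 0.0]
ft_force: [-0.2, 1.0, 0.0]
grip_width: 0.0856
grasp_force: 0.0
```

```bash
python3 st.py
python3 - <<'E'
from workcell import camera
import cv2
c=camera("wrist")["image"][:,:,::-1];d=camera("side")["image"][:,:,::-1]
a=cv2.resize(c[110:260,180:380],(400,300),interpolation=cv2.INTER_CUBIC);b=cv2.resize(d[100:220,210:370],(400,300),interpolation=cv2.INTER_CUBIC)
cv2.imwrite("pics/c6.png",cv2.hconcat([a,b]))
E
```

```text
12.3167 [0.5967 0.1592 0.2239] yaw -64.56131914666592 z [-0.0008 -0.0002 -1.    ] [ 0.2608  0.4839  0.339   1.4267  0.     -1.754 ] [-0.2159  0.9964  0.0147] [ 0.0179 -0.0108 -0.0092] 0.0855932215131793 0.0
```

View pics/c6.png

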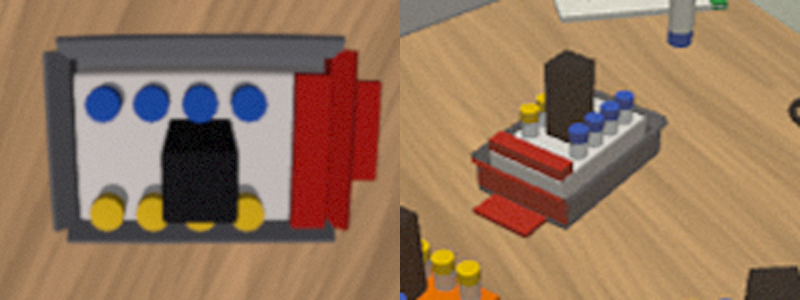

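The rack is level and seated, its red bar (310,150) lies against the tray's red end (345,140), and the gripper is clear of it. I'm handing the job in.

```bash
python3 -c "
from workcell import job_done
print(job_done())"
```

```text
the job is handed in; nothing more can be done
None
```

The wrongly turned rack (the left one) was lifted clear, turned half round and set back in its tray, fully seated with red end at red end. The other rack was not touched, and the job was handed in at about 12 s.

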